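# Lift the loaded pipe nest plate off its locating pins

## Robot

A 6-joint arm with a two-finger parallel gripper is mounted at the origin on the work surface. World frame = base frame: x ahead of the robot, y to its left, z up, the work surface at z = 0. Lengths are in mm, angles in degrees, forces in N, time in s.
With the tool pointing down it reaches from about 350 to 850 mm from the base axis. Payload 8.1 kg.
Tool frame: the origin (TCP) lies between the finger pads; the fingertips stand 22 mm ahead of it and the grasp point (between the pads) lies 3 mm ahead of it (r.nose_length is the z of the fingertips in the tool frame, in mm); z points along the fingers, x is the direction in which the jaws open and shut, and the axes are right-handed (so a half turn about z gives the same grasp; the last joint's range is limited). The gripper opens to 85 mm and grips with 20 to 120 N. Pads are 22 mm wide; open, the fingers measure 114 mm over their backs; the gripper's body (76 mm by 85 mm) begins 54 mm behind the grasp point. The pads swing forward as they close: fully open they stand 13 mm farther back than shut.
Start: joints at [-75.481, 7.471, 85.268, -0, 87.261, -4.893], TCP at [199.433, -565.89, 225.492] pointing down, gripper open.
Joint ranges: [-169.43, 169.43], [-51.17, 129.36], [1.28, 143.12], [-76.62, 256.62], [0, 156.53], [-152.29, 152.29]. Speed limits (degrees/s): [136.94, 136.94, 159.86, 180, 180, 180].

## Interface

Orientations are given as [roll, pitch, yaw] about the fixed x, y, z axes, in that order (R = Rz(yaw) Ry(pitch) Rx(roll)).
In Python, from bench import r gives the robot as it stands.
- The arm moves only by the shell command python3 -m jog 'ROWS' [FORCE]. ROWS is JSON, a list of rows, each a list of 5 numbers: the shift along the tool's x, y, z in m, then the turn about the tool's z in degrees, then the opening in per cent of the stroke, from 0 (shut) to 100 (fully open). A call has 1 to 8 rows; each row is the pose to reach, as a shift and turn from the pose measured when the call began, along the tool's axes at that moment; what a row does not reach only later rows make up. A row lasts 1/10 s, in which the tool goes at most 50 mm and 8.59 degrees, less where a joint would pass 70% of its speed; a pose out of reach is approached as far as the arm can. A call with a gripper value outside its range is refused whole. The fingers move at their own pace and stop on an object; FORCE is the grip in N (left out, the last holds). Time passes only in rows, so rows that repeat a pose let the fingers close. It gives the time, the measured TCP pose, the force and the opening at its end, in the units of the state.
- r.sense(): the state, without advancing time (a new reading comes with each control period).
- r.snapshot(name): name is "side" or "top"; returns a dict with "image" (384x512x3 uint8, red, green, blue), "K" (3x3 intrinsics, pixels), "T" (4x4, takes a point from camera to world coordinates). Camera axes: x right, y down, z forward; pixel columns grow to the right and rows downward; lengths in mm; the calibration is good to about 2 mm. A picture is of the moment at which its call begins. There is no depth.
- r.hand_in(): hands the job in, once; it reports no verdict.
Trained networks look in a picture, given as the dict that the camera call returned (one of the last four; its "shot" number tells which), for a name from the list of things; names that differ only in an ending like _2 or _b are one class to them, and where a whole thing is asked for, a point or a joint stands for the part that bears it (a point fixed in the world has none). Each returns a list of dicts, best first, with "conf" (0 to 1); they miss things now and then, are a little off and sometimes report something else, mostly with a low value. They report only what shows in the picture. A call takes as long as a camera call. They do not tell look-alikes from the thing itself.
- r.search_frame(picture, label): "bbox" ([left, top, right, bottom] in pixels, round what is visible of it).
- r.pinpoint(picture, label): "uv" ([column, row] in pixels: a listed point, or the origin of a listed thing).
The state is a dict: "time": time; "joint_pos": joint angles; "qd": joint speeds; "joint_efforts": joint torques, N m; "tool_pos": TCP position; "tcp_rot": TCP orientation; "ft_force": force on the tool from outside, world axes, zero at the start; "wrist_torque": the same for the moment, N m; "finger_gap": finger opening in mm.
Only numpy, scipy, OpenCV 4.12 (cv2) and the standard library are available. Lean on these libraries where they do the work, as an engineer would, in place of code of your own. Each camera call takes 0.05 s, during which the arm holds its last target. There are 200 camera calls.

## Task

Take the loaded nest plate off its jig: grip it by its middle rail, lift it straight up off the two locating pins, keeping it level so that it neither cocks on the pins nor loses the two pipes lying in it. Carry it to the rubber mat, lower it (do not drop it) flat onto the middle of the mat, with its long sides along the mat's long sides, and let go. Leave the other things on the bench where they are.

Things in the scene. Friction and masses are not known exactly. Their poses are not given: they have to be found in the camera images.
- plate: Loose plywood nest plate, 170 (its x) x 130 (its y) x 15 mm thick, about 0.4 kg. Origin: centre of its underside; z up. Two through holes, 12 mm across, at x = +68 and -68 mm, y = 0. On either side strips 10 mm high form a trough for a pipe, centred at y = +48 and -48 mm; the pipes' tops are at z = 39 mm. A wooden grip rail stands along its middle. It balances at the rail's middle.
- rail_top (a point): Middle of the top face of the plate's upright grip rail, 75 mm above the plate's underside. The rail is 80 mm long (plate's x), 18 mm thick (plate's y) and 60 mm tall; grip it across its thickness, above the pipes. Beside it the space is free to 35 mm from the plate's middle line, and all around above z = 39 mm of the plate.
- jig: Fixed dark steel jig base, 190 (its x) x 140 (its y) x 20 mm high. Origin: centre of its underside; z up. Two steel pins 10 mm across, tips tapered, stand at x = +68 and -68 mm, y = 0; tips 57 mm above the underside. The plate starts flat on it, axes and centre matching, pins through its holes and 22 mm showing above it. It may be left or right of the bench's middle.
- mat: Fixed flat dark rubber mat, 220 (its x) x 180 (its y) x 6 mm thick, on the bench on the other side of the middle from the jig. Origin: centre of its underside; z up.
- pipe_a: Loose bright metal organ pipe, 24 mm across, 147 mm long with a tapered foot, about 0.07 kg, lying along the plate in its trough at y = +48 mm. Origin: on the pipe's axis near its balance point (in the plate's frame x about 0, z = 27 mm); its x axis runs along the pipe.
- pipe_b: The same pipe, lying the other way round in the trough at y = -48 mm.
- bar: Bystander: dark wooden bar 150 x 30 x 20 mm, loose on the bench between the jig and the mat. Origin: centre of its underside.
- driver: Bystander: screwdriver 160 mm long lying in the middle of the bench near the robot.
- tin: Bystander: metal tin, 60 mm across, 65 mm high, in the middle of the bench beyond the bar. Origin: centre of its underside.
- pot: Bystander: white cup, 80 mm across, 90 mm high, on the left of the bench. Origin: centre of its underside.
- hammer: Bystander: hammer 240 mm long lying on the right of the bench.
Mind the look-alikes: they are no part of the job. What is shaped like the pipe_a but orange or yellow is not meant.

How it is judged (in metres and radians):
On the way, in this order (a step that is already met when the one before it is completed fails the run):
1. the plate is lifted level clear of the pins, with both pipes in their troughs (z of plate in the frame of jig above 0.06 m and angle between plate's own z axis and vertical below 0.12 rad and y of pipe_a in the frame of plate between 0.04 and 0.056 m and z of pipe_a in the frame of plate between 0.02 and 0.034 m and x of pipe_a in the frame of plate between -0.03 and 0.03 m and y of pipe_b in the frame of plate between -0.056 and -0.04 m and z of pipe_b in the frame of plate between 0.02 and 0.034 m and x of pipe_b in the frame of plate between -0.03 and 0.03 m), for 0.1 s.
2. still gripped, the plate is brought down level to within 10 mm of the mat, over its middle (x of plate in the frame of mat between -0.025 and 0.025 m and y of plate in the frame of mat between -0.025 and 0.025 m and angle between the x axis of plate and the x axis of mat, either way round below 0.26 rad and z of plate in the frame of mat below 0.016 m and angle between plate's own z axis and vertical below 0.12 rad and contact force between the fingers and plate above 1 N), for 0.1 s.
At the end, for the whole second after the job is handed in: Plate released, at rest and flat (0.05 rad) on the mat, centred within 25 mm along each mat axis, long sides within 0.26 rad of the mat's long sides (either way round), both pipes still in their own troughs (within 8 mm sideways, 30 mm lengthwise) (x of plate in the frame of mat between -0.025 and 0.025 m and y of plate in the frame of mat between -0.025 and 0.025 m and angle between the x axis of plate and the x axis of mat, either way round below 0.26 rad and z of plate in the frame of mat between 0.003 and 0.009 m and angle between plate's own z axis and vertical below 0.05 rad and linear speed of plate below 0.02 m/s and y of pipe_a in the frame of plate between 0.04 and 0.056 m and z of pipe_a in the frame of plate between 0.02 and 0.034 m and x of pipe_a in the frame of plate between -0.03 and 0.03 m and y of pipe_b in the frame of plate between -0.056 and -0.04 m and z of pipe_b in the frame of plate between 0.02 and 0.034 m and x of pipe_b in the frame of plate between -0.03 and 0.03 m); the robot touches nothing.
It fails at once if the plate is cocked by more than 0.10 rad while it is still on the pins (angle between plate's own z axis and vertical above 0.1 rad and horizontal distance between plate and jig below 0.03 m and z of plate in the frame of jig below 0.057 m).
It fails at once if the plate is tipped by more than 0.25 rad (angle between plate's own z axis and vertical above 0.25 rad).
It fails at once if a bystander is shifted by more than 30 mm (distance of any of bar, driver, tin, pot, hammer from where it was at the start of the episode above 0.03 m).
It also fails if it takes over 48 s, if anything falls off the work surface, if the arm or the gripper's body presses on something with over 40 N, if the wrist force passes 120 N, or if a joint passes its speed limit or range.

## Working session

There is one attempt and no reset: what is moved stays moved. The work goes in short steps, Python scripts to look and compute and a shell command to move; the robot and the scene stay as the last step left them, time stands still between calls to the robot, and variables do not carry over. Pictures are saved under pics/ and viewed, about 8 in all and at most 12, crops included, and the job is handed in when it is done.

```bash
mkdir -p pics; ls
python3 - <<'E'
from bench import r
import cv2
s=r.sense();print(s['tool_pos'],s['tcp_rot'],s['finger_gap'],s['time'],s['ft_force'])
for n in("top","side"):
    p=r.snapshot(n);cv2.imwrite(f"pics/{n}0.png",p["image"][:,:,::-1])
    print(n,p["K"],p["T"])
    for l in("plate","rail_top","jig","mat","pipe_a","pipe_b","bar","tin"):
        print(l,[(round(d['conf'],2),[round(float(x)) for x in d['uv']]) for d in r.pinpoint(p,l)][:4])
    for l in("plate","mat"): print(l,[(round(d['conf'],2),[round(float(x)) for x in d['bbox']]) for d in r.search_frame(p,l)][:2])
E
```

```text
pics
[ 199.29330544 -565.32311652  224.40025174] [-1.79989847e+02  1.09893767e-01 -7.05884823e+01] 85.41560925484025 0.0 [ 0.38701222 -0.94608497  0.51050832]
top [[397.97680041   0.         258.20139086]
 [  0.         397.97680041 193.74388233]
 [  0.           0.           1.        ]] [[ 1.30456346e-02 -9.98295011e-01  5.68935996e-02  4.12778372e+02]
 [-9.99914255e-01 -1.29597415e-02  1.87843128e-03 -9.15660771e+01]
 [-1.13790223e-03 -5.69132265e-02 -9.98378480e-01  1.44944734e+03]
 [ 0.00000000e+00  0.00000000e+00  0.00000000e+00  1.00000000e+00]]
plate [(0.95, [298, 182])]
rail_top [(0.9, [300, 182])]
jig []
mat [(0.67, [169, 181])]
pipe_a [(0.77, [348, 262]), (0.59, [289, 180]), (0.59, [416, 238]), (0.55, [312, 182])]
pipe_b [(0.77, [348, 262]), (0.59, [289, 180]), (0.59, [416, 238]), (0.55, [312, 182])]
bar [(0.62, [236, 166]), (0.34, [95, 187])]
tin [(0.58, [312, 180])]
plate [(0.69, [280, 157, 326, 205])]
mat []
side [[477.94548951   0.         262.87655809]
 [  0.         477.94548951 192.11959729]
 [  0.           0.           1.        ]] [[ 9.75869829e-01 -1.74231273e-01  1.31611326e-01  2.24902931e+02]
 [-2.17915708e-01 -7.38987596e-01  6.37503002e-01 -1.35499947e+03]
 [-1.38138222e-02 -6.50800120e-01 -7.59123430e-01  1.62254802e+03]
 [ 0.00000000e+00  0.00000000e+00  0.00000000e+00  1.00000000e+00]]
plate [(0.72, [283, 232])]
rail_top [(0.62, [285, 221])]
jig [(0.82, [284, 234])]
mat [(0.94, [261, 157])]
pipe_a [(0.79, [262, 338]), (0.65, [289, 235]), (0.64, [220, 286]), (0.55, [281, 220])]
pipe_b [(0.79, [262, 338]), (0.65, [289, 235]), (0.64, [220, 286]), (0.55, [281, 220])]
bar [(0.54, [281, 192])]
tin [(0.63, [246, 122]), (0.62, [314, 181])]
plate [(0.78, [260, 214, 308, 250])]
mat [(0.59, [236, 138, 286, 176])]
```

Run:
```python
import cv2
a=cv2.imread("pics/top0.png")[110:290,80:440];b=cv2.imread("pics/side0.png")[100:360,130:410]
cv2.imwrite("pics/a.png",cv2.resize(a,None,fx=2.2,fy=2.2,interpolation=2));cv2.imwrite("pics/b.png",cv2.resize(b,None,fx=2.2,fy=2.2,interpolation=2))
```

```text
(no output)
```

View pics/a.png

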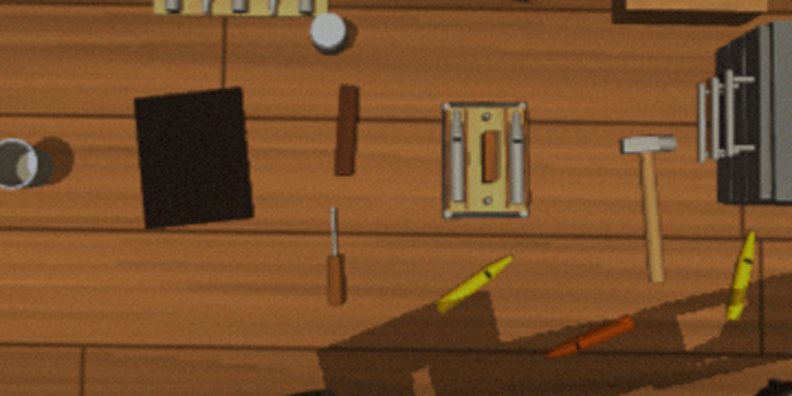

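View pics/b.png

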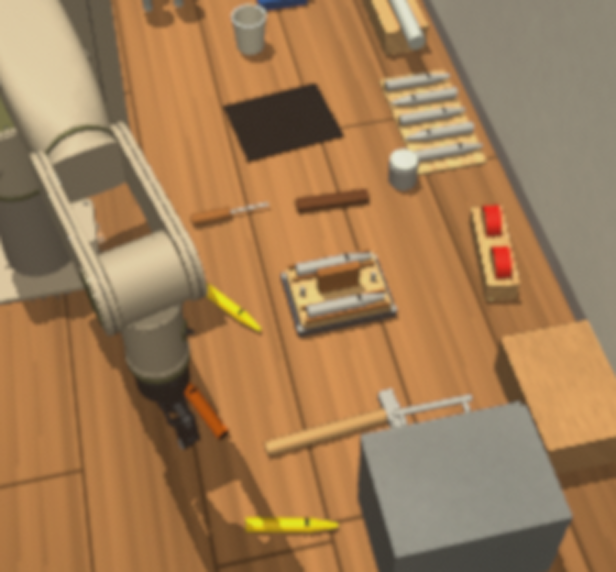

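The top view (crop: scale 2.2, offset 80,110) shows the plate and jig with the rail at crop (491,157), pins at (487,116) and (488,200), and the mat at corners (135,99), (241,88), (253,216), (147,228). The bar, driver and tin lie between them, and the yellow and orange look-alikes lie nearer the robot. I'll compute world positions next.

```bash
cat > h.py <<'E'
import numpy as np
def bp(p,uv,z):
    K,T=np.array(p["K"]),np.array(p["T"]); d=T[:3,:3]@np.linalg.solve(K,[uv[0],uv[1],1]); o=T[:3,3]
    return (o+d*(z-o[2])/d[2]).round(1)
def tri(ps,uvs):
    A=[];b=[]
    for p,uv in zip(ps,uvs):
        K,T=np.array(p["K"]),np.array(p["T"]); d=T[:3,:3]@np.linalg.solve(K,[uv[0],uv[1],1]); d/=np.linalg.norm(d)
        M=np.eye(3)-np.outer(d,d);A.append(M);b.append(M@T[:3,3])
    return np.linalg.lstsq(np.vstack(A),np.hstack(b),rcond=None)[0].round(1)
def tool(s,w):  # world vec (mm) -> tool axes (m)
    from scipy.spatial.transform import Rotation as R
    return (R.from_euler('xyz',s['tcp_rot'],degrees=True).inv().apply(w)/1000).round(4)
E
python3 - <<'E'
from bench import r
from h import *
import cv2
t=r.snapshot("top");s=r.snapshot("side")
g=cv2.cvtColor(t["image"],cv2.COLOR_RGB2GRAY)
# mat by segmentation
m=(t["image"].max(2)<45).astype(np.uint8); m[:, :130]=0; m[:,205:]=0; m[:140]=0; m[230:]=0
c=max(cv2.findContours(m,0,2)[0],key=cv2.contourArea)
box=cv2.boxPoints(cv2.minAreaRect(c)); w=np.array([bp(t,u,6) for u in box]); print("mat",w,w.mean(0))
f=lambda a,b:(80+a/2.2,110+b/2.2)
print("pins",[bp(t,f(*u),55) for u in((487,116),(488,200))])
print("rail",bp(t,f(491,157),95))
print("jig corners",[bp(t,f(*u),20) for u in((444,103),(526,103),(527,216),(443,216))])
for l in("rail_top","plate","mat"):
    a=r.pinpoint(t,l);b=r.pinpoint(s,l)
    if a and b: print(l,tri((t,s),(a[0]['uv'],b[0]['uv'])),bp(t,a[0]['uv'],95 if l[0]=='r' else 20 if l[0]=='p' else 0),bp(s,b[0]['uv'],95 if l[0]=='r' else 20 if l[0]=='p' else 0))
a=r.pinpoint(t,"bar");print("bar",bp(t,a[0]['uv'],0) if a else a)
st=r.sense();print(st['time'],tool(st,[100,0,0]),tool(st,[0,100,0]))
E
```

```text
mat [[634.2 341.9   6. ]
 [652.6 166.7   6. ]
 [437.  142.2   6. ]
 [419.  316.1   6. ]] [535.7   241.725   6.   ]
pins [array([ 603.7, -239.6,   55. ]), array([ 469.1, -242.2,   55. ])]
rail [ 534.3 -242.    95. ]
jig corners [array([ 629.1, -172.5,   20. ]), array([ 630.8, -307.3,   20. ]), array([ 445.2, -309.7,   20. ]), array([ 443.4, -172.7,   20. ])]
rail_top [ 535.3 -240.    88.7] [ 537.6 -239.7   95. ] [ 531.1 -244.4   95. ]
plate [ 535.7 -235.4   33.5] [ 539.3 -237.1   20. ] [ 535.9 -225.7   20. ]
mat [5.378e+02 2.330e+02 2.000e-01] [537.5 233.1   0. ] [538.1 233.2   0. ]
bar [597.6  -6.9   0. ]
1.55 [ 0.0332 -0.0943 -0.    ] [-0.0943 -0.0332 -0.    ]
```

```bash
python3 -m jog '[[-0.02,-0.045,0,3,100],[-0.04,-0.09,0,6,100],[-0.06,-0.13,0,9,100],[-0.08,-0.18,0,12,100],[-0.1,-0.22,0,15,100],[-0.12,-0.265,0,18,100],[-0.14,-0.31,0,18.4,100],[-0.16,-0.35,0.02,18.4,100]]' 100
```

```text
time: 2.35
tool_pos: [479.5, -298.1, 208.8]
tcp_rot: [-179.7, -0.2, -89.0]
ft_force: [1.9, -0.6, 0.2]
finger_gap: 85.1
```

Run:
```python
from bench import r
from h import *
s=r.sense();print(s['tool_pos'],s['tcp_rot'],tool(s,np.array([536,-241,150])-s['tool_pos']))
```

```text
[ 479.46860359 -298.09777493  208.81803738] [-179.70216678   -0.22277548  -88.9860807 ] [-0.0563 -0.0572  0.0589]
```

```bash
python3 -m jog '[[-0.028,-0.028,0.015,0,100],[-0.056,-0.057,0.035,0,100],[-0.056,-0.057,0.055,0,100],[-0.056,-0.057,0.058,0,100],[-0.056,-0.057,0.058,0,100]]'
python3 - <<'E'
from bench import r
from h import *
import cv2
t=r.snapshot("top");s=r.snapshot("side");st=r.sense();print(st['tool_pos'],st['tcp_rot'])
for n,p,b in(("t1",t,(150,210,270,340)),("s1",s,(190,270,240,330))):
    cv2.imwrite(f"pics/{n}.png",cv2.resize(p["image"][b[0]:b[1],b[2]:b[3],::-1],None,fx=6,fy=6,interpolation=2))
a=r.pinpoint(s,"rail_top");print([(d['conf'],d['uv'],bp(s,d['uv'],95)) for d in a])
# projected grasp target
K,T=np.array(s["K"]),np.array(s["T"])
for P in([536,-241,95],[496,-242,95],[576,-240,95],[604,-240,57],[468,-242,57],list(st['tool_pos'])):
    q=K@(T[:3,:3].T@(np.array(P)-T[:3,3]));q=q[:2]/q[2];print(P,q.round(1),((q-[240,190])*6).round())
E
```

```text
time: 2.85
tool_pos: [535.0, -241.2, 150.3]
tcp_rot: [-179.8, -0.2, -89.0]
ft_force: [-0.4, -0.1, 0.3]
finger_gap: 85.3
[ 535.85399451 -242.38021505  152.20691295] [-179.62998475   -0.27436263  -89.05688366]
[(0.94, [285.4, 220.2], array([ 545.3, -237.5,   95. ])), (0.6, [311.2, 180.4], array([706.1, -55.1,  95. ]))]
[536, -241, 95] [283.4 221.3] [260. 188.]
[496, -242, 95] [273.7 223.3] [202. 200.]
[576, -240, 95] [293.  219.3] [318. 176.]
[604, -240, 57] [299.3 223.7] [356. 202.]
[468, -242, 57] [266.9 230.3] [162. 242.]
[np.float64(535.8539945134614), np.float64(-242.3802150521054), np.float64(152.2069129500135)] [283.7 212.7] [262. 136.]
```

View pics/s1.png

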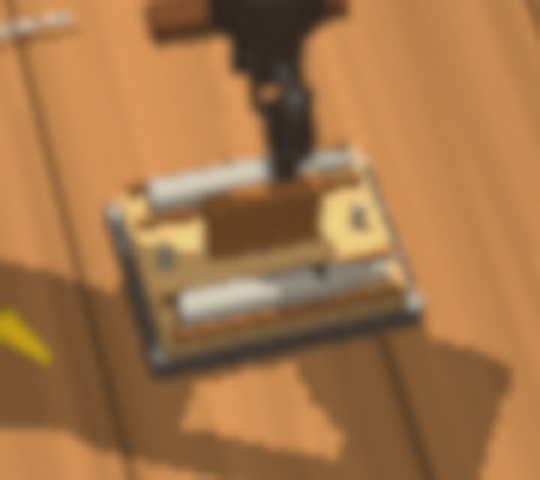

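The side view shows the open gripper over the rail. The rail spans crop x 207–325, against 202–318 predicted, so I'll shift about 2 mm in +x and then descend. I'll close gently first and watch the side force.

```bash
python3 -m jog '[[0,-0.002,0.015,0,100],[0,-0.002,0.03,0,100],[0,-0.002,0.045,0,100],[0,-0.002,0.06,0,100],[0,-0.002,0.071,0,100],[0,-0.002,0.071,0,100]]' 20;  python3 -m jog '[[0,0,0,0,50],[0,0,0,0,35],[0,0,0,0,30],[0,0,0,0,28],[0,0,0,0,25]]' 20
```

```text
time: 3.6
tool_pos: [536.8, -241.9, 78.5]
tcp_rot: [-179.8, -0.2, -89.1]
ft_force: [-0.0, 1.4, -0.8]
finger_gap: 85.5
time: 4.1
tool_pos: [537.3, -241.6, 79.1]
tcp_rot: [-179.8, -0.1, -89.1]
ft_force: [-0.0, 2.4, 1.7]
finger_gap: 21.3
```

```bash
python3 -m jog '[[0,0,0,0,22],[0,0,0,0,20],[0,0,0,0,18],[0,0,0,0,15],[0,0,0,0,10]]' 20
```

```text
time: 4.6
tool_pos: [537.2, -240.1, 79.3]
tcp_rot: [-179.8, -0.0, -89.0]
ft_force: [-1.2, 7.2, 4.0]
finger_gap: 17.1
```

```bash
python3 -m jog '[[-0.001,0,0,0,5],[-0.001,0,0,0,5],[-0.001,0,0,0,5]]' 20
```

```text
time: 4.9
tool_pos: [537.2, -239.0, 79.3]
tcp_rot: [-179.8, -0.0, -89.0]
ft_force: [-0.4, 1.2, 0.2]
finger_gap: 17.3
```

The side force is relieved. Next I'll firm up the grip and start the lift.

```bash
python3 -m jog '[[0,0,0,0,0],[0,0,0,0,0],[0,0,0,0,0],[0,0,-0.003,0,0],[0,0,-0.006,0,0],[0,0,-0.009,0,0],[0,0,-0.009,0,0]]' 100
```

```text
time: 5.6
tool_pos: [537.2, -239.1, 88.5]
tcp_rot: [-179.8, -0.0, -89.0]
ft_force: [0.1, -0.2, -7.0]
finger_gap: 14.5
```

```bash
python3 -m jog '[[0,0,-0.008,0,0],[0,0,-0.016,0,0],[0,0,-0.024,0,0],[0,0,-0.032,0,0],[0,0,-0.042,0,0],[0,0,-0.054,0,0],[0,0,-0.066,0,0],[0,0,-0.074,0,0]]'
python3 -m jog '[[0,0,-0.008,0,0],[0,0,-0.012,0,0],[0,0,-0.012,0,0],[0,0,-0.012,0,0]]'
python3 - <<'E'
from bench import r
from h import *
import cv2
s=r.snapshot("side");st=r.sense();print(st['tool_pos'],st['tcp_rot'])
cv2.imwrite("pics/s2.png",cv2.resize(s["image"][90:270,200:380,::-1],None,fx=3.3,fy=3.3,interpolation=2))
E
```

```text
time: 6.4
tool_pos: [537.5, -239.4, 164.4]
tcp_rot: [-179.7, -0.1, -89.0]
ft_force: [-0.5, -0.0, -4.7]
finger_gap: 14.7
time: 6.8
tool_pos: [537.2, -239.3, 176.0]
tcp_rot: [-179.7, -0.0, -89.0]
ft_force: [-0.8, -0.2, -5.6]
finger_gap: 15.1
[ 537.0252584  -239.18798625  175.6364359 ] [-1.79759574e+02 -2.82654012e-02 -8.90245218e+01]
```

View pics/s2.png

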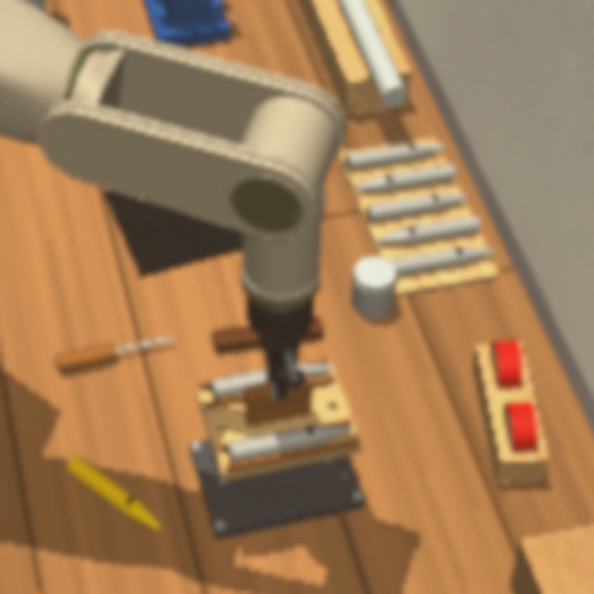

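The plate is off the pins and level, with both pipes in place: plate at crop (280,420), bare jig below it at (285,490). I'll carry it across with gentle ramps.

```bash
python3 -m jog '[[-0.005,0,0,0,0],[-0.018,0,0,0,0],[-0.038,-0.001,0,-1,0],[-0.063,-0.001,0,-2,0],[-0.088,-0.001,0,-3,0],[-0.113,-0.002,0,-4,0],[-0.138,-0.002,0,-5,0],[-0.16,-0.002,0,-5.5,0]]'
python3 -m jog '[[-0.022,-0.002,0,0,0],[-0.045,-0.005,0,0,0],[-0.07,-0.008,0,0,0],[-0.095,-0.011,0,0,0],[-0.12,-0.013,0,0,0],[-0.145,-0.016,0,0,0],[-0.168,-0.019,0,0,0],[-0.188,-0.021,0,0,0]]'
```

```text
time: 7.65
tool_pos: [535.8, -76.8, 175.3]
tcp_rot: [-179.8, -0.0, -83.4]
ft_force: [-0.0, -0.2, -4.7]
finger_gap: 14.5
time: 8.45
tool_pos: [534.3, 114.6, 175.1]
tcp_rot: [-179.8, 0.0, -83.4]
ft_force: [0.6, 0.3, -5.7]
finger_gap: 14.7
```

Run:
```python
from bench import r
from h import *
s=r.sense();print(s['tool_pos'],s['tcp_rot'],tool(s,np.array([537,240,176])-s['tool_pos']))
```

```text
[534.33491106 114.58028425 175.1167144 ] [-1.79808266e+02  2.02589846e-02 -8.33828015e+01] [-0.1243 -0.0171 -0.0008]
```

```bash
python3 -m jog '[[-0.02,-0.003,0,0,0],[-0.045,-0.006,0,0,0],[-0.07,-0.01,0,0,0],[-0.092,-0.013,0,0,0],[-0.11,-0.015,0,0,0],[-0.12,-0.017,0,0,0],[-0.124,-0.017,0,0,0],[-0.124,-0.017,0,0,0]]'
python3 -m jog '[[0,0,0.008,0,0],[0,0,0.02,0,0],[0,0,0.032,0,0],[0,0,0.044,0,0],[0,0,0.054,0,0],[0,0,0.06,0,0],[0,0,0.06,0,0]]'
python3 - <<'E'
from bench import r
from h import *
import cv2
t=r.snapshot("top");s=r.snapshot("side");st=r.sense();print(st['tool_pos'],st['tcp_rot'],tool(st,np.array([537,240,75])-st['tool_pos']))
a=cv2.resize(s["image"][110:200,210:310,::-1],None,fx=4,fy=4,interpolation=2);b=cv2.resize(t["image"][135:225,110:210,::-1],None,fx=4,fy=4,interpolation=2)
cv2.imwrite("pics/s3.png",np.hstack([a,b]))
E
```

```text
time: 9.25
tool_pos: [536.5, 240.0, 175.1]
tcp_rot: [-179.8, 0.0, -83.3]
ft_force: [-0.4, -0.6, -6.4]
finger_gap: 14.7
time: 9.95
tool_pos: [535.8, 239.7, 113.4]
tcp_rot: [-180.0, -0.0, -83.3]
ft_force: [0.3, 0.9, -6.4]
finger_gap: 14.8
[536.8715885  240.09744884 115.24174838] [-1.79818706e+02  1.05061176e-02 -8.33352699e+01] [0.0001 0.     0.0402]
```

View pics/s3.png

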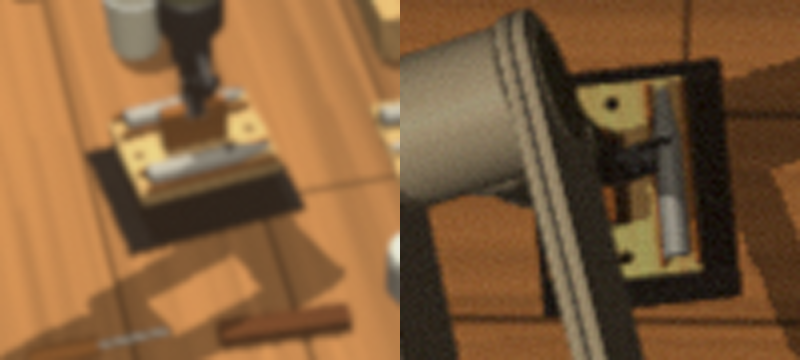

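Both views show the plate level over the mat and parallel to it, with both pipes in their troughs. In the right-hand view its right edge runs (687,77)–(702,270) and the mat's runs (720,60)–(740,295). After parallax that puts it within a few mm of centre. Lowering now.

```bash
python3 -m jog '[[-0.001,0,0.01,0,0],[-0.002,0,0.02,0,0],[-0.002,0,0.03,0,0],[-0.002,0,0.037,0,0],[-0.002,0,0.042,0,0],[-0.002,0,0.044,0,0],[-0.002,0,0.044,0,0],[-0.002,0,0.044,0,0]]'
```

```text
time: 10.85
tool_pos: [537.1, 242.2, 71.7]
tcp_rot: [-179.8, 0.0, -83.3]
ft_force: [0.3, 0.2, -5.0]
finger_gap: 14.5
```

```bash
python3 -m jog '[[0,0,0.002,0,0],[0,0,0.004,0,0],[0,0,0.005,0,0],[0,0,0.006,0,0],[0,0,0.006,0,0],[0,0,0.006,0,0]]'
```

```text
time: 11.45
tool_pos: [537.2, 242.2, 65.7]
tcp_rot: [-179.8, 0.0, -83.3]
ft_force: [-0.9, -0.5, -5.4]
finger_gap: 14.7
```

```bash
python3 -m jog '[[0,0,0.001,0,0],[0,0,0.001,0,0],[0,0,0.001,0,0]]'; python3 -m jog '[[0,0,0.001,0,0],[0,0,0.001,0,0],[0,0,0.001,0,0]]'
```

```text
time: 11.75
tool_pos: [537.2, 242.2, 65.7]
tcp_rot: [-179.8, 0.0, -83.3]
ft_force: [-5.0, -1.8, 3.6]
finger_gap: 15.2
time: 12.05
tool_pos: [537.2, 242.2, 65.6]
tcp_rot: [-179.8, 0.0, -83.3]
ft_force: [-5.5, -1.4, 4.6]
finger_gap: 15.0
```

Contact is confirmed: the vertical force went from −5 to +4 N. I'll open modestly so the fingers stay clear of the pipes, then lift away.

```bash
python3 -m jog '[[0,0,0,0,20],[0,0,0,0,25],[0,0,0,0,32],[0,0,0,0,40],[0,0,0,0,40],[0,0,0,0,40]]' 20
```

```text
time: 12.65
tool_pos: [537.3, 242.3, 65.8]
tcp_rot: [-179.8, 0.0, -83.3]
ft_force: [0.5, 0.6, 0.8]
finger_gap: 34.1
```

```bash
python3 -m jog '[[0,0,-0.006,0,40],[0,0,-0.016,0,40],[0,0,-0.03,0,40],[0,0,-0.05,0,40],[0,0,-0.075,0,40],[0,0,-0.11,0,40],[0,0,-0.15,0,40],[0,0,-0.15,0,40]]'; python3 -m jog '[[0.05,0,0,0,40],[0.1,0,0,0,40],[0.15,0,0,0,40],[0.2,0,0,0,40],[0.25,0,0,0,40],[0.3,0,0,0,40],[0.3,0,0,0,40],[0.3,0,0,0,40]]'
python3 - <<'E'
from bench import r
from h import *
import cv2
t=r.snapshot("top");s=r.snapshot("side");st=r.sense();print(st['tool_pos'],st['qd'],st['ft_force'])
for l,z in(("plate",6),("rail_top",81),("mat",0)):
    for p in(t,s):
        a=r.pinpoint(p,l);print(l,[(round(d['conf'],2),bp(p,d['uv'],z)) for d in a][:1])
a=cv2.resize(s["image"][110:200,210:310,::-1],None,fx=4,fy=4,interpolation=2);b=cv2.resize(t["image"][135:225,110:210,::-1],None,fx=4,fy=4,interpolation=2)
cv2.imwrite("pics/s4.png",np.hstack([a,b]))
E
```

```text
time: 13.45
tool_pos: [540.3, 243.4, 225.1]
tcp_rot: [-179.0, 0.2, -83.3]
ft_force: [0.2, -0.1, 0.6]
finger_gap: 34.2
time: 14.25
tool_pos: [575.3, -55.7, 225.0]
tcp_rot: [-179.0, 0.2, -83.5]
ft_force: [-0.3, -0.2, 1.4]
finger_gap: 34.0
[575.24805659 -53.65167411 224.78979827] [ 1.31143598 -0.01287812  0.33294064 -0.09270489 -0.08333647 -0.20969869] [ 0.27362601  0.45001887 -0.40062689]
plate [(0.77, array([538.2, 252.5,   6. ]))]
plate [(0.79, array([548.1, 231.5,   6. ]))]
rail_top [(0.66, array([527.2, 233.8,  81. ]))]
rail_top [(0.55, array([547.1, 238.4,  81. ]))]
mat [(0.41, array([385.9,   2.4,   0. ]))]
mat [(0.7, array([556. , 234.4,   0. ]))]
```

View pics/s4.png

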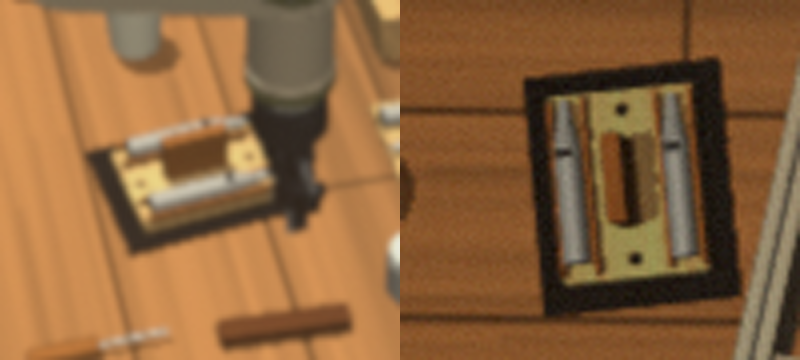

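The plate lies flat and parallel to the mat: its centre is about (627,184), the mat's about (633,187), and most of that difference is parallax. Both pipes are in their troughs and the gripper is clear.

```bash
python3 -m jog '[[0,0,0,0,40],[0,0,0,0,40],[0,0,0,0,40]]'; python3 -c "
from bench import r
r.hand_in()"
```

```text
time: 14.95
tool_pos: [575.2, -53.3, 224.2]
tcp_rot: [-179.0, 0.2, -83.2]
ft_force: [-0.0, -0.8, 0.8]
finger_gap: 34.2
the job is handed in; nothing more can be done
```

The plate is on the mat with both pipes in it, released, and the job is handed in at about 15 s of the 48 s allowed. There was no verdict from the system, so success rests on my own checks.

**What I did:** I gripped the rail lightly first and moved the tool about 1 mm sideways, which took the side force from 7 N to 1 N. Then I gripped at 100 N and lifted it level off the pins. I carried it across and lowered it until the force showed contact. I released it with a small opening and moved the arm clear.

**Last checks:**
- **Position:** in the final top view the plate looks flat and parallel to the mat, and within about 5 mm of its centre.
- **Pipes:** both are in their troughs.
- **Bystanders:** the bar, driver and pot in the final crops look unmoved. I did not re-measure any bystander; the tin and hammer were outside those crops.
- **Robot:** it is at rest, touching nothing.

**Disagreements:**
- **Final network readings:** they scattered by 10–20 mm for the plate, rail and mat, and one low-confidence mat report was plainly wrong. I relied on the picture's edges and the measured tool position instead.
- **Mat position:** at the start, the network put the mat's centre about 8 mm away in y from my outline measurement. I used the outline.

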